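# Rehang the lift-off door of the holding cabinet

### The arm

A 6-joint arm with a two-finger parallel gripper is mounted at the origin on a cart in front of the work surface, level with it; the furniture and walls round the work are solid. World frame = base frame: x ahead of the robot, y to its left, z up, the work surface at z = 0. Lengths are in m, angles in rad, forces in N, time in s.
With the tool pointing down it reaches from about 0.4 to 0.825 m from the base axis. Payload 7 kg.
Tool frame: the origin (TCP) lies at the very end of the fingers, on their centre line; the grasp point (between the pads) lies arm.hold_point_z behind it (arm.hold_point_z is the distance from the TCP to the grasp point, in m); z points along the fingers, y is the line along which they close (so a half turn about z gives the same grasp; the last joint's range is limited). The gripper opens to 88 mm and grips with 3 to 60 N. Pads are 19 mm wide; open, the fingers measure 130 mm over their backs; the gripper's body (78 mm by 193 mm) begins 47 mm behind the grasp point.
Start: joints at [1.397, 0.359, 0.012, 0, -1.224, -0.288], TCP at [0.301, 0.604, 0.227] pointing down, gripper open.
Joint ranges: [-3.07, 3.07], [-1.43, 2.12], [-1.02, 1.25], [-3.03, 1.67], [-3.05, -0], [-3.03, 3.03]. Speed limits (rad/s): [2.39, 2.39, 3.01, 3.14, 3.14, 3.14].

### API

Orientations are given as [roll, pitch, yaw] about the fixed x, y, z axes, in that order (R = Rz(yaw) Ry(pitch) Rx(roll)).
In Python, from station import arm gives the robot as it stands.
- The arm moves only by the tool shift_gripper, called as name(argument=value, ...) on one line, values as JSON. Schema: {"type":"object","properties":{"moves":{"type":"array","items":{"type":"array","items":{"type":"array","items":{"type":"number"},"minItems":5,"maxItems":5},"minItems":1,"maxItems":20},"minItems":1,"maxItems":1},"grip_force":{"type":"number"},"only":{"type":"string"},"quiet":{"type":"boolean"},"lines":{"type":"string"}},"required":["moves"],"additionalProperties":false}. moves is a list that holds a single list of rows (three levels of brackets), with 1 to 20 rows, each of 5 numbers: the finger opening in m, then dx, dy, dz in shares of 1 m (1.0 is 1 m), then a turn about the tool's z in normalised numbers (1 is 2 pi rad); each row is the pose to reach, as a shift and turn from the pose commanded when the call began, along the tool's axes at that moment; what a row does not reach only later rows make up. A row lasts 1/12 s, in which the tool goes at most 0.0417 m and 0.125 rad, less where a joint would pass 70% of its speed; a pose out of reach is approached as far as the arm can. The fingers move at their own pace and stop on an object; grip_force is the grip in N (left out, the last holds). Time passes only in rows, so rows that do not move let the fingers close. The tool returns the time, the measured TCP pose, the force, the opening and the grip force at its end. only (a regular expression) keeps the lines of the reply that match it, lines (a string "A,B") keeps lines A to B, and quiet returns only ok. Shift and turn numbers lie between -1 and 1, and a call with a number outside is refused. Input that does not fit is refused with a message, and nothing moves.
- arm.get_state(): the state, without advancing time (a new reading comes with each control period).
- arm.grab_frame(name): name is "side" or "top"; returns the picture (400x640x3 uint8, red, green, blue); there is no depth.
- arm.camera_params(name): a dict with "fx", "fy", "cx", "cy" (pixels), "T" (4x4, takes a point from camera to world coordinates). Camera axes: x right, y down, z forward; pixel columns grow to the right and rows downward; lengths in m; the calibration is good to about 2 mm. A picture is of the moment at which its call begins. camera_params takes no time and is no camera call.
- arm.job_done(): hands the job in; it is judged then, once.
The state is a dict: "t": time; "q": joint angles; "qd": joint speeds; "joint_efforts": joint torques, N m; "eef_pos": TCP position; "ee_rot": TCP orientation; "force": force on the tool from outside, world axes, zero at the start; "moment": the same for the moment, N m; "width": finger opening in m; "gripper_force": force on a finger pad.
Only numpy, scipy, OpenCV 4.12 (cv2) and the standard library are available. Lean on these libraries where they do the work, as an engineer would, in place of code of your own. Each camera call takes 0.05 s, during which the arm holds its last target. There are 200 camera calls.

### The job

The washed glass door of the small holding cabinet is standing in the draining rack. Hang it back on the cabinet: lower it gently, without dropping it, until both of its knuckles are fully down on the two upright hinge pins, swing it shut without slamming against the gasket, and turn the latch on the cabinet's front down until it lies level across the door. Leave everything else on the table standing where it is.

Things in the scene. Friction and masses are not known exactly. Their poses are not given: they have to be found in the camera images.
- cabinet: Fixed stainless holding cabinet, 180 deep (x) x 300 wide (y) x 190 mm high; origin under its centre at table height. Its front (x = -90 mm) faces -x, with a black gasket 6 mm proud round the doorway; hinge pins on the -y side, latch and black control panel on the +y side. The shut door has the cabinet's orientation, its panel at x = -109 to -97, y = -112 to 63, z = 30 to 175 mm
- door: Loose glass door, 0.34 to 0.59 kg; panel 12 thick (x), 175 wide (y), 145 high (z). Origin: middle of its lower edge. Outside faces -x, with a vertical bar pull standing out 26 mm at y = 66, z = 24 to 86. Two knuckles (upright tubes, outside 22, bore 12, 20 long) beside its -y edge. The solid top rail, 34 high, can be pinched. Opening turns it counter-clockwise from above; it stays where left
- rack: Fixed wire draining rack, 236 (x) x 176 (y), rim 63, prongs to 100 mm high; origin under its centre at table height. The door stands upright in its slot at rack y = +50, lower edge at z = 30, door yaw = rack yaw + 90 degrees (knuckles towards rack +x), 2 mm play to the prongs each side. A black food tray stands on edge at rack y = -40 to -71, to 161 mm high
- pin_low (a point): Foot of the lower hinge pin, on its axis, cabinet frame (-103, -125, 45) mm. Fixed upright steel pin, 10 in diameter, 22 tall, the upper 9 tapered to a rounded nose, on a bracket 8 thick that reaches 12 mm round the axis
- pin_high (a point): Foot of the upper hinge pin (same as the lower), straight above it at z = 140 mm; its bracket reaches down to z = 132 under the pin. The lower knuckle must come in sideways between the brackets: with the door's lower edge at z = 53 to 96 mm both knuckles clear all pins and brackets
- knuckle_low (a point): Centre of the lower end of the door's lower knuckle bore (door frame 0, -100.5, 15 mm); on pin_low when hung
- knuckle_high (a point): Centre of the lower end of the door's upper knuckle bore (door frame 0, -100.5, 110 mm); on pin_high when hung
- door_edge (a point): Middle of the door's thickness at its free edge (door frame 0, 87.5, 100 mm). Cabinet-frame x is about -103 mm when the door is shut
- latch_pivot (a point): Pivot of the turn latch on the cabinet's front, cabinet frame (-118, 83, 130) mm. The latch is a steel bar 6 thick, 16 wide, turning in a plane parallel to the front, 6 mm clear of the shut door
- latch_grip (a point): Middle of the latch's black round grip: 15 mm in diameter, 28 mm long, standing out towards the cabinet's -x (x = -120 to -148 mm), 42 mm from the pivot
- latch (a joint): Turn of the latch, rad: 0 (end stop) = level, grip over the door; pi/2 = grip straight up; at first 1.5 to 2.1, clear of the door. With angle a the grip lies from the pivot by -42 cos a mm along cabinet y and 42 sin a mm along z. Stays where left; about 1.5 N at the grip turns it
- wipes_tub: White and blue wipes tub, 70 dia x 142 high, origin under its centre; leave alone
- trigger_spray: White spray bottle with red trigger, 222 high, origin under its centre; leave alone
- turner: Slotted turner with blue handle lying on the table, 312 long, origin under its centre; leave alone
- pack_front: Closed clear pack of croquettes, 148 x 159 x 65, in front left of the cabinet, origin under its centre; leave alone
- label_roll: White label roll, 81 x 80 x 42, right of the cabinet, origin under its centre; leave alone
- pack_right: Closed clear pack of croquettes, 148 x 159 x 65, behind the rack, origin under its centre; leave alone

How it is judged:
At the end, for the whole second after the job is handed in: Both knuckle ends within 5 mm of the feet of their pins; the door's free edge within 8 mm of shut; the latch within 0.2 rad of level across it; the door at rest (distance between knuckle_low and pin_low below 0.005 m and distance between knuckle_high and pin_high below 0.005 m and x of door_edge in the frame of cabinet above -0.111 m and value of joint latch below 0.2 rad and linear speed of door below 0.02 m/s); the robot touches nothing.
It fails at once if the door is dropped or slammed: it moves faster than 0.4 m/s with its lower knuckle within 25 mm of its seat (distance between knuckle_low and pin_low below 0.025 m and linear speed of door above 0.4 m/s).
It fails at once if another thing on the table is pushed more than 30 mm (distance of any of wipes_tub, trigger_spray, turner, pack_front, label_roll, pack_right from where it was at the start of the episode above 0.03 m).
It also fails if it takes over 64 s, if anything falls off the work surface, if the arm or the gripper's body presses on something with over 40 N, if the wrist force passes 120 N, or if a joint passes its speed limit or range.

## Working session

There is one attempt and no reset: what is moved stays moved. The work goes in short steps, Python scripts to look and compute and a tool call to move; the robot and the scene stay as the last step left them, time stands still between calls to the robot, and variables do not carry over. Pictures are saved under pics/ and viewed, at most 10 in all, crops included, and the job is handed in when it is done.

```bash
ls; mkdir -p pics; python3 - <<'E'
from station import arm
import cv2
print(arm.get_state(), arm.hold_point_z)
for n in("side","top"):
    p=arm.camera_params(n);print(n,p)
    cv2.imwrite(f"pics/{n}0.png",arm.grab_frame(n)[:,:,::-1])
E
```

```text
pics
station.py
{'t': 0.0, 'q': array([ 1.39707786e+00,  3.59356448e-01,  1.10573645e-02, -3.95325917e-04,
       -1.22407819e+00, -2.88143463e-01]), 'qd': array([-0.00049093, -0.00028364, -0.00010228,  0.0002704 , -0.00021899,
       -0.00129649]), 'joint_efforts': array([ 4.02722644e-04, -5.82715666e+01,  2.93050128e+01,  6.99698657e+00,
        6.86248895e-03, -1.65653405e-04]), 'eef_pos': array([0.30055517, 0.60384398, 0.22563357]), 'ee_rot': array([ 3.13997126e+00, -9.29999404e-05, -4.61996490e-01]), 'force': array([-0.07188049,  0.70871859, -0.18137343]), 'moment': array([-0.0059177 ,  0.02649155,  0.00150081]), 'gripper_force': 0.0, 'width': 0.08770217774136314} 0.0188
side {'fx': 425.8782004738708, 'fy': 425.8782004738708, 'cx': 318.3487313561384, 'cy': 194.7280713920634, 'T': array([[-0.94423171,  0.27794338, -0.17656147,  0.81365916],
       [ 0.32901998,  0.81775937, -0.47224514,  0.74627214],
       [ 0.01312739, -0.50400109, -0.86360325,  1.55957004],
       [ 0.        ,  0.        ,  0.        ,  1.        ]])}
top {'fx': 430.8175248039014, 'fy': 430.8175248039014, 'cx': 327.4617927107431, 'cy': 198.94706060351209, 'T': array([[-0.0059611 , -0.99879177,  0.04877977,  0.41245713],
       [-0.99998021,  0.0060521 ,  0.00171795, -0.03403812],
       [-0.0020111 , -0.04876857, -0.99880808,  1.53673211],
       [ 0.        ,  0.        ,  0.        ,  1.        ]])}
```

View pics/side0.png

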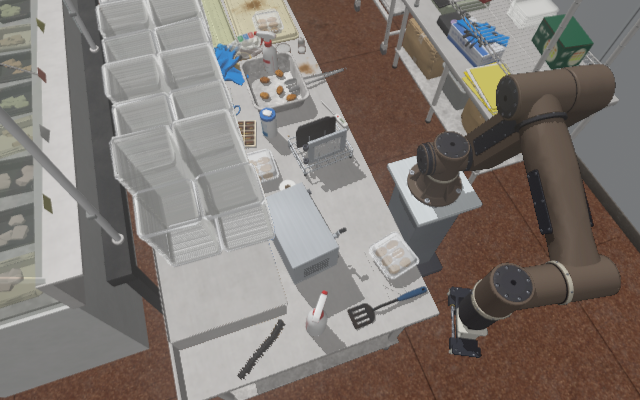

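View pics/top0.png

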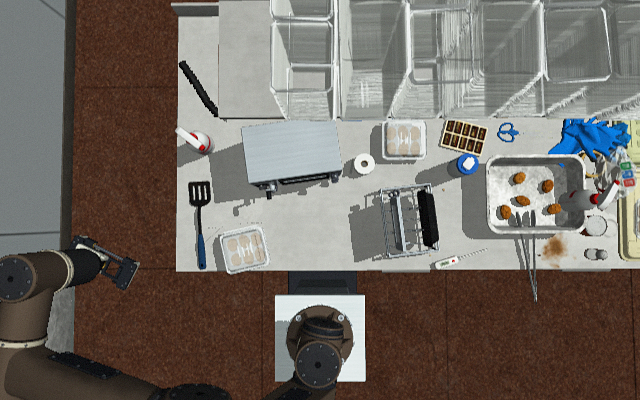

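The pictures show the cabinet in the top view at about (243–342, 122–190) and the rack at (380–440, 183–258), with the door on the rack's left and the black tray on its right. The latch sticks out near (267, 193). I'll zoom in on these.

```bash
python3 - <<'E'
import cv2
a=cv2.imread("pics/top0.png")[110:265,235:450]
cv2.imwrite("pics/topc.png",cv2.resize(a,None,fx=3.7,fy=3.7,interpolation=cv2.INTER_CUBIC))
a=cv2.imread("pics/side0.png")[105:285,255:375]
a=cv2.resize(a,None,fx=3.3,fy=3.3,interpolation=cv2.INTER_CUBIC);cv2.imwrite("pics/sidec.png",a)
E
```

```text
(no output)
```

View pics/topc.png

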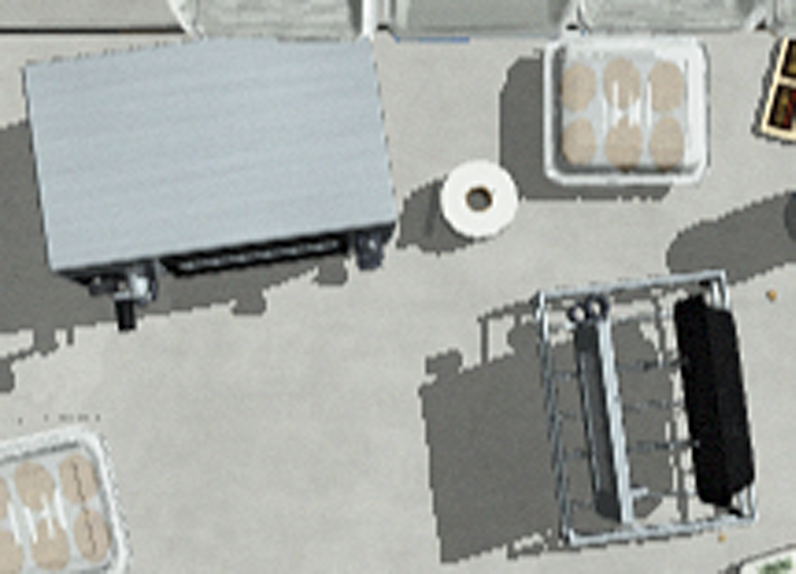

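View pics/sidec.png

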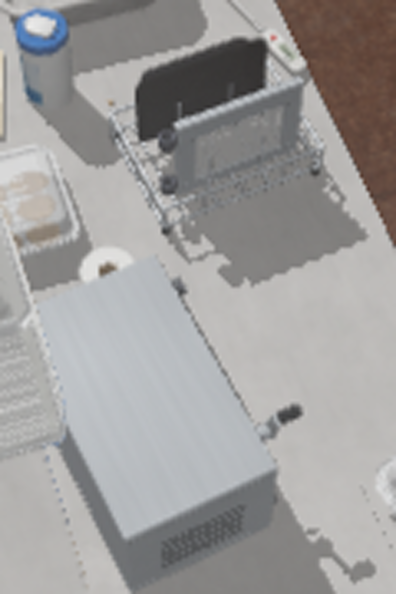

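The top crop shows four things:
- The cabinet's front top edge runs from crop (52,268) to (395,222), a yaw of about +7.6°.
- The latch grip is near (125,315), roughly upright.
- The door rail is the light strip from (600,315) to (632,520), with the knuckle rings at (575,310) and (600,305).
- The tray is to the right of the door.

In the side crop the door stands upright in the rack, and the upper hinge bracket is at about (180,285). Next I'll fit sub-pixel line segments.

```bash
cat > h.py <<'E'
import numpy as np, cv2
from station import arm
def ray(n,uv):
    p=arm.camera_params(n);T=p["T"]
    uv=np.atleast_2d(uv).astype(float)
    d=np.c_[(uv[:,0]-p["cx"])/p["fx"],(uv[:,1]-p["cy"])/p["fy"],np.ones(len(uv))]@T[:3,:3].T
    return T[:3,3],d
def plane(n,uv,z):
    o,d=ray(n,uv); return o+d*((z-o[2])/d[:,2])[:,None]
def proj(n,P):
    p=arm.camera_params(n);T=p["T"]
    c=(np.atleast_2d(P)-T[:3,3])@T[:3,:3]
    return np.c_[p["fx"]*c[:,0]/c[:,2]+p["cx"],p["fy"]*c[:,1]/c[:,2]+p["cy"]]
def lsd(img,box,minlen):
    x0,y0,x1,y1=box
    g=cv2.cvtColor(img,cv2.COLOR_BGR2GRAY)[y0:y1,x0:x1]
    L=cv2.createLineSegmentDetector(cv2.LSD_REFINE_STD,1.0).detect(g)[0][:,0]+[x0,y0,x0,y0]
    return [l for l in L if np.hypot(l[2]-l[0],l[3]-l[1])>minlen]
def rotz(a): return np.array([[np.cos(a),-np.sin(a),0],[np.sin(a),np.cos(a),0],[0,0,1]])
E
python3 - <<'E'
from h import *
np.set_printoptions(precision=4,suppress=True)
for n,boxes in (("top",[(235,115,350,200,.19),(375,175,445,265,.175)]),("side",[(260,175,345,290,.19),(285,110,365,180,.175)])):
    im=cv2.imread(f"pics/{n}0.png")
    for b in boxes:
        print(n,b)
        for l in lsd(im,b[:4],18):
            P=plane(n,l.reshape(2,2),b[4]);d=P[1]-P[0]
            print(l.round(1),P[:,:2].round(4).ravel(),"len %.3f ang %.2f"%(np.hypot(d[0],d[1]),np.degrees(np.arctan2(d[1],d[0]))))
E
```

```text
top (235, 115, 350, 200, 0.19)
[283.5 118.8 235.5 118.8] [0.7326 0.1056 0.7336 0.2573] len 0.152 ang 89.64
[241.1 128.6 248.  181.6] [0.7023 0.2395 0.5343 0.2172] len 0.169 ang -172.42
[273.4 179.1 331.6 171. ] [ 0.5415  0.1374  0.5661 -0.0451] len 0.184 ang -82.31
[235.5 117.2 282.5 116.7] [0.7385 0.2574 0.7393 0.1088] len 0.149 ang -89.71
[284.5 182.5 325.5 176.6] [ 0.5306  0.1027  0.5483 -0.026 ] len 0.130 ang -82.13
[324.7 174.6 282.7 180.6] [ 0.5548 -0.0234  0.5368  0.1085] len 0.133 ang 97.77
[328.3 178.4 282.4 184.7] [ 0.5429 -0.0349  0.5239  0.1093] len 0.145 ang 97.50
top (375, 175, 445, 265, 0.175)
[422.7 241.6 420.4 223.4] [ 0.3427 -0.3308  0.4    -0.3243] len 0.058 ang 6.45
[420.1 222.5 416.4 192.5] [ 0.4027 -0.3236  0.4976 -0.3133] len 0.096 ang 6.21
[432.4 191.5 438.7 238.5] [ 0.5005 -0.3641  0.3523 -0.3814] len 0.149 ang -173.37
[399.3 223.4 402.7 250.5] [ 0.4003 -0.2577  0.3153 -0.2674] len 0.086 ang -173.53
[391.3 206.5 393.8 227.5] [ 0.4537 -0.2332  0.3876 -0.2402] len 0.066 ang -173.92
[400.4 187.5 422.6 185.1] [ 0.5139 -0.2629  0.5209 -0.3333] len 0.071 ang -84.32
[393.1 230.6 390.7 212.5] [ 0.378  -0.238   0.435  -0.2311] len 0.057 ang 6.85
side (260, 175, 345, 290, 0.19)
[296.6 289.  271.4 239.5] [0.72   0.3138 0.749  0.1161] len 0.200 ang -81.66
[274.2 232.1 292.2 268.2] [0.7319 0.0918 0.712  0.2403] len 0.150 ang 97.60
[329.6 231.4 311.6 200.4] [0.5455 0.1526 0.5652 0.0124] len 0.142 ang -81.99
[293.2 267.9 337.6 246.8] [0.7084 0.2403 0.5391 0.2168] len 0.171 ang -172.09
side (285, 110, 365, 180, 0.175)
[334.5 131.5 312.2 139.8] [ 0.3681 -0.2748  0.469  -0.2632] len 0.101 ang 6.54
[364.6 159.9 353.9 138.3] [ 0.3046 -0.1025  0.305  -0.2162] len 0.114 ang -89.81
[300.1 125.4 327.5 115.6] [ 0.4926 -0.3501  0.3665 -0.3641] len 0.127 ang -173.69
[309.2 143.6 345.6 129.8] [ 0.487  -0.2489  0.3215 -0.268 ] len 0.167 ang -173.39
```

Both views agree: cabinet yaw is about 7.8°, rack yaw about 6.5°, and the door rail centre is at y≈-0.2645 where x=0.40. The edge-to-edge sizes match the given ones: rail 12 mm thick, cabinet 176–180 mm deep. Now I'll check the hinge pins and knuckles, with their predicted pixels marked.

```bash
cat >> h.py <<'E'
CY=np.radians(7.8); C0=rotz(CY)@np.array([.648,-.008,0])
def cab(p): return C0+rotz(CY)@(np.array(p)/1000)
def fromcab(P): return (rotz(CY).T@(np.array(P)-C0))*1000
def patch(n,im,c,r,k,marks=()):
    c=np.round(c).astype(int); a=im[c[1]-r:c[1]+r,c[0]-r:c[0]+r]
    a=cv2.resize(a,None,fx=k,fy=k,interpolation=cv2.INTER_CUBIC)
    for m,col in marks:
        q=(np.array(m)-c+r+.5)*k; cv2.circle(a,tuple(int(v) for v in q),3,col,-1)
    return a
E
python3 - <<'E'
from h import *
np.set_printoptions(precision=4,suppress=True)
print("C0",C0)
cols=[]
for n in("top","side"):
    im=cv2.imread(f"pics/{n}0.png")
    tip=cab([-103,-125,162]);foot=cab([-103,-125,140]);lo=cab([-103,-125,67])
    pm=proj(n,[tip,foot,lo]);print(n,pm.round(1).tolist())
    da=np.radians(96.5); D=np.array([.404,-.2645+(.004)*np.tan(np.radians(6.5)),.03])
    k=[D+rotz(da)@np.array([0,-.1005,z]) for z in(.13,.035)]+[D+np.array([0,0,.145])]
    km=proj(n,k);print(km.round(1).tolist())
    R,G,B=(0,0,255),(0,255,0),(255,0,0)
    cols.append(np.vstack([patch(n,im,pm[1],12,12,[(pm[0],R),(pm[1],G),(pm[2],B)]),patch(n,im,km[0],12,12,[(km[0],R),(km[1],B)])]))
cols.append(np.vstack([np.zeros((0,200,3),np.uint8)]+[cv2.resize(cv2.imread("pics/%s0.png"%n)[b[1]:b[3],b[0]:b[2]],(200,288)) for n,b in(("top",(255,170,285,203)),("side",(328,220,358,263)))]))
cv2.imwrite("pics/m1.png",np.hstack(cols))
E
```

```text
C0 [0.6431 0.08   0.    ]
top [[335.5, 174.5], [335.4, 175.2], [335.0, 177.4]]
[[396.4, 191.0], [392.1, 192.9], [401.2, 222.2]]
side [[307.5, 188.4], [307.6, 191.3], [307.7, 200.6]]
[[305.0, 146.2], [305.3, 159.6], [327.2, 135.6]]
```

View pics/m1.png

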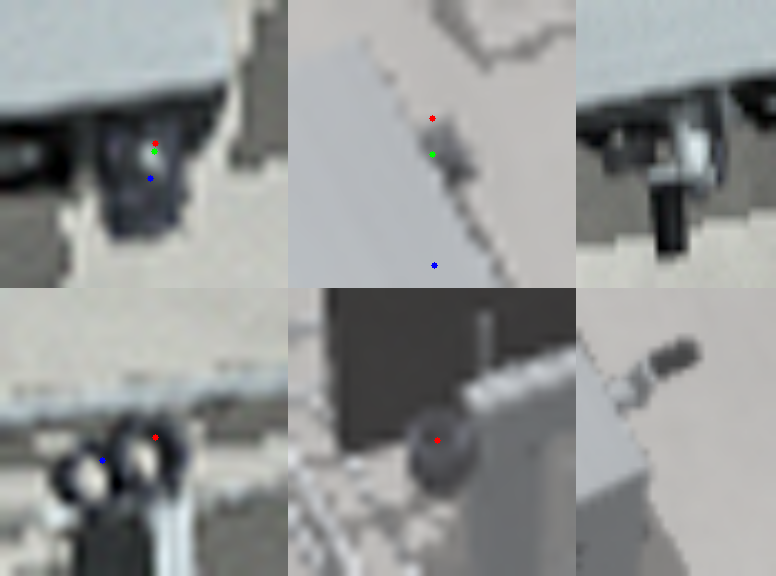

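In the top patch the pin is the bright spot at about full px (334.8,175.4), 0.6 px from the prediction. The upper knuckle ring is at (396,192.5) and the lower at (390.8,193.9). The latch grip is near (268,195). I'll update the estimates and work out the first move.

```bash
cat >> h.py <<'E'
C0=np.array([.6406,.0815,0])
DY=np.radians(96.5)
K=plane("top",[[396,192.5]],.16)[0]
DC=K+rotz(DY)@np.array([0,.1005,0])   # door centre, in rack
def shift(target,yaw=None,frm=None):
    s=arm.get_state()
    from scipy.spatial.transform import Rotation as Ro
    R=Ro.from_euler("xyz",s["ee_rot"]).as_matrix()
    d=R.T@(np.array(target)-s["eef_pos"])
    t=None if yaw is None else -((yaw-s["ee_rot"][2]+np.pi)%(2*np.pi)-np.pi)
    print("shift",d.round(4),"turn",None if t is None else round(t,4),"yaw now",s["ee_rot"].round(4))
E
python3 - <<'E'
from h import *
np.set_printoptions(precision=4,suppress=True)
print("K",K,"Klow",plane("top",[[390.8,193.9]],.065),"DC",DC, "DCopen", cab([-103-100.5,-125,0]),"hinge",cab([-103,-125,0]))
g=plane("top",[[268.3,194.7]],.17)[0];print("grip cab",fromcab(g), g)
shift([.50,.10,.30]);shift([DC[0],DC[1],.30],DY-np.pi/2-np.pi);shift([DC[0],DC[1],.30],DY-np.pi/2)
E
```

```text
K [ 0.499  -0.2512  0.16  ] Klow [[ 0.5003 -0.2483  0.065 ]] DC [ 0.3992 -0.2625  0.16  ] DCopen [ 0.4559 -0.07    0.    ] hinge [ 0.5555 -0.0563  0.    ]
grip cab [-135.2327   94.0042  170.    ] [0.4939 0.1563 0.17  ]
shift [ 0.4031  0.3623 -0.0737] turn None yaw now [ 3.1401 -0.0001 -0.4619]
shift [ 0.4744  0.7318 -0.0731] turn 2.5662 yaw now [ 3.1401 -0.0001 -0.4619]
shift [ 0.4744  0.7318 -0.0731] turn -0.5754 yaw now [ 3.1401 -0.0001 -0.4619]
```

The manual's scale: turns go in shares of 2 pi rad. Converting my numbers, 2.566 rad / 6.2832 = 0.4084.

shift_gripper(moves=[[[0.088, 0.2, 0.18, -0.07, 0.2069], [0.088, 0.2, 0.18, -0.07, 0.2069], [0.088, 0.2, 0.18, -0.07, 0.2069], [0.088, 0.2, 0.18, -0.07, 0.2069], [0.088, 0.2, 0.18, -0.07, 0.2069], [0.088, 0.2, 0.18, -0.07, 0.2069], [0.088, 0.2, 0.18, -0.07, 0.2069], [0.088, 0.4, 0.36, -0.07, 0.4084], [0.088, 0.4, 0.36, -0.07, 0.4084], [0.088, 0.4, 0.36, -0.07, 0.4084], [0.088, 0.4, 0.36, -0.07, 0.4084], [0.088, 0.4, 0.36, -0.07, 0.4084], [0.088, 0.4, 0.36, -0.07, 0.4084], [0.088, 0.4, 0.36, -0.07, 0.4084], [0.088, 0.475, 0.73, -0.07, 0.4084], [0.088, 0.475, 0.73, -0.07, 0.4084], [0.088, 0.475, 0.73, -0.07, 0.4084], [0.088, 0.475, 0.73, -0.07, 0.4084], [0.088, 0.475, 0.73, -0.07, 0.4084], [0.088, 0.475, 0.73, -0.07, 0.4084]]])

```text
t: 1.77
eef_pos: [0.4325, -0.1394, 0.2966]
ee_rot: [3.141, 0.0, -2.968]
force: [1.4, -0.5, 0.3]
width: 0.0879
gripper_force: 0.0
```

```bash
python3 - <<'E'
from h import *
shift([DC[0],DC[1],.30],DY-np.pi/2-np.pi);print(arm.get_state()["q"].round(3))
E
```

```text
shift [ 0.0542 -0.1155 -0.0034] turn 0.0606 yaw now [ 3.1415e+00  4.0000e-04 -2.9675e+00]
[ 0.124 -0.058 -0.33  -0.    -1.298 -1.521]
```

Converted, 0.06 rad / 6.2832 = 0.0095.

shift_gripper(moves=[[[0.088, 0.054, -0.1155, -0.003, 0.0095], [0.088, 0.054, -0.1155, -0.003, 0.0095], [0.088, 0.054, -0.1155, -0.003, 0.0095], [0.088, 0.054, -0.1155, -0.003, 0.0095], [0.088, 0.054, -0.1155, -0.003, 0.0095], [0.06, 0.054, -0.1155, -0.003, 0.0095]]], grip_force=50)

```text
t: 2.27
eef_pos: [0.4009, -0.2612, 0.2992]
ee_rot: [3.141, -0.001, -3.024]
force: [-1.3, 0.1, 0.2]
width: 0.0849
gripper_force: 0.0
```

```bash
python3 - <<'E'
from h import *
shift([DC[0],DC[1],.146],DY-np.pi/2-np.pi)
E
```

```text
shift [ 0.0018 -0.0012  0.1532] turn 0.0045 yaw now [ 3.1411e+00 -5.0000e-04 -3.0236e+00]
```

shift_gripper(moves=[[[0.06, 0, 0, 0.04, 0], [0.06, 0, 0, 0.08, 0], [0.06, 0, 0, 0.12, 0], [0.06, 0, 0, 0.14, 0], [0.06, 0, 0, 0.153, 0], [0.06, 0, 0, 0.153, 0], [0.06, 0, 0, 0.153, 0]]], grip_force=50)

```text
t: 2.85
eef_pos: [0.4016, -0.2599, 0.1465]
ee_rot: [3.141, -0.001, -3.019]
force: [0.9, -0.5, 0.4]
width: 0.0601
gripper_force: 0.0
```

shift_gripper(moves=[[[0.0, 0, 0, 0, 0], [0, 0, 0, 0, 0], [0, 0, 0, 0, 0], [0, 0, 0, 0, 0], [0, 0, 0, 0, 0], [0, 0, 0, 0, 0], [0, 0, 0, 0, 0], [0, 0, 0, 0, 0], [0, 0, 0, 0, 0], [0, 0, 0, 0, 0]]], grip_force=50)

```text
t: 3.68
eef_pos: [0.4012, -0.261, 0.1466]
ee_rot: [3.142, -0.0, -3.022]
force: [-0.4, 0.0, 1.8]
width: 0.0117
gripper_force: 50.0
```

The door is gripped: opening 11.7 mm at 50 N. Now I'll lift it.

shift_gripper(moves=[[[0, 0, 0, -0.01, 0], [0, 0, 0, -0.025, 0], [0, 0, 0, -0.045, 0], [0, 0, 0, -0.065, 0], [0, 0, 0, -0.085, 0], [0, 0, 0, -0.105, 0], [0, 0, 0, -0.115, 0], [0, 0, 0, -0.115, 0], [0, 0, 0, -0.115, 0]]], grip_force=55)

```text
t: 4.43
eef_pos: [0.401, -0.2606, 0.261]
ee_rot: [3.141, -0.0, -3.022]
force: [-0.3, -1.1, -5.6]
width: 0.0116
gripper_force: 55.0
```

```bash
python3 - <<'E'
from h import *
im=arm.grab_frame("top")[:,:,::-1];cv2.imwrite("pics/t2.png",im)
im2=arm.grab_frame("side")[:,:,::-1];cv2.imwrite("pics/s2.png",im2)
a=cv2.resize(im[150:270,300:450],None,fx=2.6,fy=2.6,interpolation=cv2.INTER_CUBIC)
b=cv2.resize(im2[80:200,270:420],None,fx=2.6,fy=2.6,interpolation=cv2.INTER_CUBIC)
cv2.imwrite("pics/m2.png",np.hstack([a,b]))
E
```

```text
(no output)
```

View pics/m2.png

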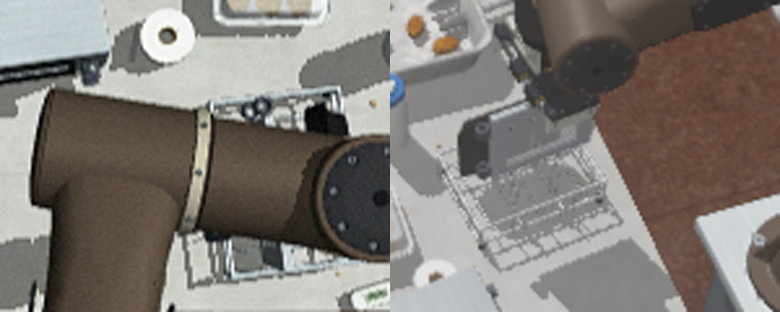

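The door is held upright and clear of the rack. The knuckle rings show in the top view at about (401,190) and (395,191). I'll measure them again in the hand, along with the pin.

```bash
cat >> h.py <<'E'
def disc(im,c,rad,dark=True,up=8):
    """circle near pixel c: Hough on upscaled patch, returns full-res centre"""
    r=12;c=np.round(c).astype(int)
    g=cv2.cvtColor(im,cv2.COLOR_BGR2GRAY)[c[1]-r:c[1]+r,c[0]-r:c[0]+r]
    g=cv2.resize(g,None,fx=up,fy=up,interpolation=cv2.INTER_CUBIC)
    h=cv2.HoughCircles(cv2.GaussianBlur(g,(0,0),2),cv2.HOUGH_GRADIENT,1.5,8,param1=60,param2=12,minRadius=int(rad*up*.8),maxRadius=int(rad*up*1.25))
    return [] if h is None else [(np.r_[(a[:2]+.0)/up-.5+c-r,a[2]/up]).round(2) for a in h[0][:5]]
E
python3 - <<'E'
from h import *
np.set_printoptions(precision=4,suppress=True)
im=cv2.imread("pics/t2.png");im0=cv2.imread("pics/top0.png")
s=arm.get_state();print(s["eef_pos"],s["ee_rot"])
a=rotz(s["ee_rot"][2]+np.pi)
for z,zz in((.275,"up"),(.180,"lo")):
    P=s["eef_pos"]*[1,1,0]+a@np.array([.0985,0,0])+[0,0,z]
    q=proj("top",[P])[0];print(zz,P,q,disc(im,q,11e-3*430.8/(1.537-z)))
for z,c in((.16,(396,192.5)),(.065,(390.8,193.9))): print(z,disc(im0,c,11e-3*430.8/(1.537-z)))
g=cv2.cvtColor(im0,cv2.COLOR_BGR2GRAY);print(g[169:184,328:342])
print(cv2.cvtColor(im,cv2.COLOR_BGR2GRAY)[181:200,388:410])
E
```

```text
[ 0.4004 -0.2606  0.26  ] [ 3.1401 -0.0022 -3.0221]
up [ 0.4982 -0.2488  0.275 ] [401.3598 190.2973] [array([399.66, 190.72,   4.11]), array([396.28, 192.41,   4.11]), array([395.34, 191.84,   3.67]), array([407.91, 194.47,   4.09]), array([404.53, 195.78,   3.15])]
lo [ 0.4982 -0.2488  0.18  ] [396.2605 192.3701] [array([395.78, 191.78,   3.48]), array([399.91, 191.03,   3.93]), array([400.84, 190.09,   4.14]), array([390.16, 192.53,   3.72]), array([398.97, 190.47,   3.09])]
0.16 [array([395.97, 192.72,   4.14]), array([390.72, 194.41,   2.86]), array([391.09, 193.09,   3.93]), array([392.03, 192.16,   3.72]), array([392.22, 199.84,   4.14])]
0.065 [array([385.16, 198.09,   3.89]), array([395.09, 193.22,   3.89]), array([386.28, 198.47,   3.68]), array([390.78, 193.41,   3.47]), array([384.59, 196.41,   3.27])]
[[191 190 191 192 196 195 194 197 190 184 183 183 171 152]
 [192 187 181 179 179 173 163 146 132 118 112 107  93  70]
 [144 129 118 118 108  96  85  69  53  43  46  39  47  75]
 [ 58  53  51  29  26  38  39  42  42  47  40  49  51 138]
 [ 19  42  44  30  36  34  33  62  61  
[... 1678 characters left out ...]
4  76  82 100  65  60 119 171
  208 203 206 205]
 [110 176 180 177  93  22  94 194 227 100  26  35  58  67  73 103 140 210
  206 207 209 207]
 [181 217 218 215 180  28  54 125 167  90  58 142  81  56 122 149 203 184
  209 185 164 177]
 [160 158 173 192 195 172  83  74  59  66 118 135  85  75 195 198 230 165
  169 150 149 142]
 [ 63  59  79 117 118 156  97  83  46  59  94  50  55  75 230 218 230 166
  117 125 144 129]
 [ 57  50  56  50  50  46  70  64  55  46  51  47  47  54 191 198 204 200
  115 115 183 175]
 [ 61  63  59  58  58  59  60  61  52  50  53  50  54  44  90 120 125 157
   84  89 164 198]
 [ 63  65  68  61  65  61  64  66  62  59  61  57  61  53  55  47  46  46
   53  52  66 119]]
```

```bash
python3 - <<'E'
from h import *
np.set_printoptions(precision=4,suppress=True)
k=plane("top",[[400.3,190.3]],.275)[0];kl=plane("top",[[395.3,192.5]],.18)[0];p=plane("top",[[335.3,175.8]],.152)[0]
print(k,kl,p,cab([-103,-125,152]))
d=p-k;print("move",d)
s=arm.get_state()["eef_pos"]
shift(s+[d[0]-.045,d[1],0]); shift(s+[d[0],d[1],0])
E
```

```text
[ 0.4982 -0.2457  0.275 ] [ 0.4978 -0.2458  0.18  ] [ 0.5547 -0.0574  0.152 ] [ 0.5555 -0.0563  0.152 ]
move [ 0.0565  0.1883 -0.123 ]
shift [-0.0339  0.1856  0.0002] turn None yaw now [ 3.1401 -0.0022 -3.0221]
shift [-0.0786  0.1803  0.0001] turn None yaw now [ 3.1401 -0.0022 -3.0221]
```

shift_gripper(moves=[[[0, -0.005, 0.02, 0, 0], [0, -0.01, 0.05, 0, 0], [0, -0.02, 0.085, 0, 0], [0, -0.025, 0.12, 0, 0], [0, -0.03, 0.15, 0, 0], [0, -0.034, 0.175, 0, 0], [0, -0.034, 0.1855, 0.01, 0], [0, -0.034, 0.1855, 0.03, 0], [0, -0.034, 0.1855, 0.05, 0], [0, -0.034, 0.1855, 0.065, 0], [0, -0.034, 0.1855, 0.07, 0], [0, -0.034, 0.1855, 0.07, 0], [0, -0.034, 0.1855, 0.07, 0], [0, -0.034, 0.1855, 0.07, 0]]], grip_force=55)

```text
t: 5.7
eef_pos: [0.4135, -0.0728, 0.1923]
ee_rot: [-3.141, 0.001, -3.022]
force: [0.6, 1.3, -5.4]
width: 0.0115
gripper_force: 55.0
```

```bash
python3 - <<'E'
from h import *
im=arm.grab_frame("top")[:,:,::-1];cv2.imwrite("pics/t3.png",im)
im2=arm.grab_frame("side")[:,:,::-1];cv2.imwrite("pics/s3.png",im2)
a=cv2.resize(im[150:225,290:365],None,fx=5.3,fy=5.3,interpolation=cv2.INTER_CUBIC)
b=cv2.resize(im2[160:235,280:355],None,fx=5.3,fy=5.3,interpolation=cv2.INTER_CUBIC)
cv2.imwrite("pics/m3.png",np.hstack([a,b]))
E
```

```text
(no output)
```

View pics/m3.png

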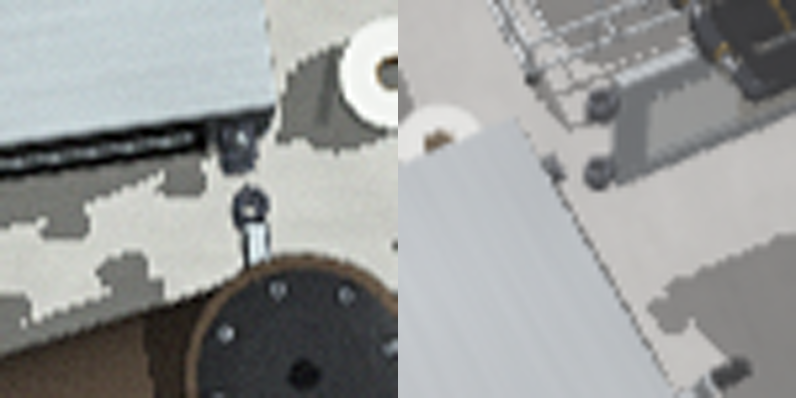

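The door hangs in front of the hinge. In the top view the upper ring is at montage (250,206) and the pin spot at (241,138). In the side view the knuckles are at (602,100) and (600,172), with the bracket at (552,167). I'll measure the remaining offset.

```bash
python3 - <<'E'
from h import *
np.set_printoptions(precision=4,suppress=True,linewidth=200)
im=cv2.imread("pics/t3.png");g=cv2.cvtColor(im,cv2.COLOR_BGR2GRAY)
print(g[181:198,331:344]);print(g[171:181,330:341])
s=cv2.cvtColor(cv2.imread("pics/s3.png"),cv2.COLOR_BGR2GRAY)
print(s[173:202,311:326]);print(s[184:198,302:314])
S=arm.get_state();a=rotz(S["ee_rot"][2]+np.pi);P=S["eef_pos"]*[1,1,0]+a@np.array([.0985,0,0])
print(S["eef_pos"],P);
for n in("top","side"):print(n,proj(n,[P+[0,0,.2057],P+[0,0,.1857],P+[0,0,.1107],P+[0,0,.0907]]),proj(n,[cab([-103,-125,z])for z in(162,140)]))
E
```

```text
[[135  41  61  64  77  79  82 183 210 207 204 206 201]
 [188  83  69  93  91 131 173 187 210 205 209 203 204]
 [210 169 167 175 174 195 214 208 208 205 208 204 205]
 [207 207 208 209 216 162 196 196 212 209 207 209 209]
 [208 197 205 212 160  80 137 135 184 213 209 208 209]
 [202 206 208 154  85  84  63  51 113 190 213 208 209]
 [205 207 210  67  73  81  67  73  50 127 217 209 208]
 [206 206 182  58  78  81  68  83  50 109 216 208 210]
 [203 207 161  47  96 155 177  84  71 104 218 210 207]
 [203 205 168  35  73 138 166  83  65 174 217 210 206]
 [205 205 196  50  50  40  61  34  44 186 211 208 202]
 [204 208 213  93  50 129 184 169 179 144 209 207 206]
 [205 204 212 176  93 139 222 218 229 134 210 204 205]
 [203 208 209 215 151  76 211 213 223 101 205 207 206]
 [206 204 209 211 146  61 222 215 220  98 207 204 206]
 [209 209 211 214 143  50 226 211 223 126 210 211 208]
 [209 207 208 214 165  37 225 214 225 158 186 186 166]]
[[124 119 117 103  96  76  56  46  50  41  47]
 [ 54  39  36  40  46  44  46  48  46  54  54]
 [ 49  37  39  40  36  60  64  71  47  52  54]
 [ 53  36  64  63  58  
[... 2466 characters left out ...]
 126 121 168 189 189 191]
 [188 189 187 187 182 129 119 110 135 170 189 190]
 [189 188 188 186 186 172 108  93 107 163 189 189]
 [189 188 189 187 186 186 175  80  86 128 189 189]
 [188 188 188 188 187 188 183 106 138 181 190 188]
 [188 189 188 188 187 187 184 158 148 193 192 189]
 [188 189 188 187 187 187 188 182 129 174 193 191]
 [187 188 189 188 188 188 188 187 170 152 194 192]]
[ 0.4135 -0.0728  0.1924] [ 0.5113 -0.061   0.    ]
top [[336.8467 187.9876]
 [336.7211 188.4595]
 [336.2812 190.1119]
 [336.1716 190.5237]] [[335.0151 175.2281]
 [334.9103 175.9296]]
side [[318.9175 178.3011]
 [318.8425 181.1243]
 [318.5748 191.1958]
 [318.5068 193.7521]] [[308.2547 188.5415]
 [308.2964 191.4736]]
```

The robot prediction and the top camera agree on the knuckle to within 0.5 mm, and on the pin to about 1 mm. The remaining move is dx=+44 mm, dy≈+3.5 mm.

shift_gripper(moves=[[[0, -0.01, 0, 0, 0], [0, -0.02, -0.001, 0, 0], [0, -0.03, -0.001, 0, 0], [0, -0.038, -0.002, 0, 0], [0, -0.044, -0.002, 0, 0], [0, -0.044, -0.002, 0, 0], [0, -0.044, -0.002, 0, 0], [0, -0.044, -0.002, 0, 0]]], grip_force=55)

```text
t: 6.47
eef_pos: [0.4565, -0.0696, 0.1913]
ee_rot: [3.142, -0.001, -3.022]
force: [0.1, -0.7, -5.4]
width: 0.0115
gripper_force: 55.0
```

```bash
python3 - <<'E'
from h import *
np.set_printoptions(precision=4,suppress=True,linewidth=200)
im=arm.grab_frame("top")[:,:,::-1];cv2.imwrite("pics/t4.png",im)
im2=arm.grab_frame("side")[:,:,::-1];cv2.imwrite("pics/s4.png",im2)
g=cv2.cvtColor(im,cv2.COLOR_BGR2GRAY);print(g[166:186,329:344])
S=arm.get_state();a=rotz(S["ee_rot"][2]+np.pi);P=S["eef_pos"]*[1,1,0]+a@np.array([.0985,0,0])
print(S["eef_pos"],P,S["force"],cab([-103,-125,0]));
for n in("top","side"):print(n,proj(n,[P+[0,0,.2057],P+[0,0,.1857],P+[0,0,.1107],P+[0,0,.0907]]),proj(n,[cab([-103,-125,z])for z in(162,140)]))
a=cv2.resize(im[155:195,315:355],None,fx=10,fy=10,interpolation=cv2.INTER_CUBIC)
b=cv2.resize(im2[160:210,285:335],None,fx=8,fy=8,interpolation=cv2.INTER_CUBIC)
cv2.imwrite("pics/m4.png",np.hstack([a,b]))
E
```

```text
[[201 204 206 204 205 204 204 205 208 208 204 206 221 208 211]
 [203 203 209 204 206 201 201 199 202 206 205 203 213 195 165]
 [196 201 202 204 204 205 205 202 207 205 207 210 210 186 114]
 [206 204 204 209 211 209 209 204 197 195 195 187 164 179 113]
 [204 197 192 191 183 170 159 140 125 124 118 101  74 199 112]
 [140 128 123 120 104  95  85  70  73  51  47  48  87 219 112]
 [ 60  55  33  38  47  77  60  53  76  76  47  56 154 216 112]
 [ 52  49  37  41  71  72  56  61  49  82  65  55 192 220 113]
 [ 37  53  45  59  81  56  76  79  66  67  78 125 212 168 119]
 [ 45  59  32  69  70  82 181 109  63  65  91 194 215 110 116]
 [ 57  58  28  53  50  86 166 114  64  73 149 219 216 112  98]
 [ 85 104  42  46  30  56  59  71  64  54 151 183 154  89  76]
 [114 124  67  41  67  62  93 112  82  52 101 103  67  77  79]
 [121 192 104  64  84  66  87 112  96  77  82  79  82  75  69]
 [182 221 110  47  60  59  71  72  80  85  65  68  61  55  48]
 [220 220 111  41  64  78  86  56  72  67  43  36  33  47  43]
 [221 176  84  69  82  90  77  49  57  48  36  86  74  45  47]
 [177  90  67  85  61  65  51  52  47  42  48 129  94  77  49]
 [ 92  70  81  67  47  44  44  42  44  48  48 106  92  63  46]
 [ 75  81  73  44  40  46  47  45  48  45  46  57  68  42  51]]
[ 0.4565 -0.0696  0.1916] [ 0.5543 -0.0578  0.    ] [-0.5449  0.5932 -5.2811] [ 0.5555 -0.0563  0.    ]
top [[335.7202 174.1701]
 [335.6113 174.8448]
 [335.2302 177.2074]
 [335.1352 177.7962]] [[335.0151 175.2281]
 [334.9103 175.9296]]
side [[308.3624 182.0951]
 [308.4    184.8935]
 [308.5343 194.8741]
 [308.5683 197.4067]] [[308.2547 188.5415]
 [308.2964 191.4736]]
```

View pics/m4.png

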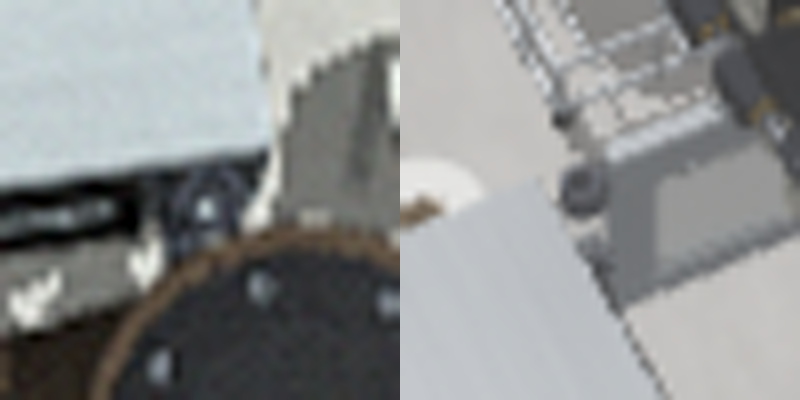

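The pin's bright tip shows through the bore of the upper ring at (335.3,175.5), so the bore is over the pin to within about 1 mm. In the side view the knuckle sits above the bracket. Next I'll make a 1 mm trim and lower slowly while watching the force.

shift_gripper(moves=[[[0, -0.001, 0.0005, 0.004, 0], [0, -0.001, 0.0005, 0.009, 0], [0, -0.001, 0.0005, 0.014, 0], [0, -0.001, 0.0005, 0.018, 0], [0, -0.001, 0.0005, 0.02, 0], [0, -0.001, 0.0005, 0.022, 0], [0, -0.001, 0.0005, 0.024, 0], [0, -0.001, 0.0005, 0.026, 0], [0, -0.001, 0.0005, 0.028, 0], [0, -0.001, 0.0005, 0.028, 0]]], grip_force=55)

```text
t: 7.4
eef_pos: [0.4575, -0.0689, 0.1632]
ee_rot: [3.142, -0.0, -3.022]
force: [1.1, -0.0, -4.5]
width: 0.0116
gripper_force: 55.0
```

shift_gripper(moves=[[[0, 0, 0, 0.002, 0], [0, 0, 0, 0.004, 0], [0, 0, 0, 0.006, 0], [0, 0, 0, 0.006, 0]]], grip_force=55)

```text
t: 7.73
eef_pos: [0.4572, -0.0686, 0.1572]
ee_rot: [3.141, -0.001, -3.022]
force: [-1.9, 2.4, -6.4]
width: 0.0117
gripper_force: 55.0
```

shift_gripper(moves=[[[0, 0, 0, 0.002, 0], [0, 0, 0, 0.004, 0], [0, 0, 0, 0.006, 0], [0, 0, 0, 0.006, 0]]], grip_force=55)

```text
t: 8.07
eef_pos: [0.4572, -0.0687, 0.151]
ee_rot: [3.141, -0.001, -3.022]
force: [-3.8, 4.1, -4.8]
width: 0.0114
gripper_force: 55.1
```

shift_gripper(moves=[[[0, 0.0005, 0.0005, 0.001, 0], [0, 0.0005, 0.0005, 0.002, 0], [0, 0.0005, 0.0005, 0.003, 0], [0, 0.0005, 0.0005, 0.004, 0], [0, 0.0005, 0.0005, 0.005, 0], [0, 0.0005, 0.0005, 0.005, 0]]], grip_force=55)

```text
t: 8.57
eef_pos: [0.4571, -0.0685, 0.1467]
ee_rot: [-3.141, -0.0, -3.022]
force: [-4.0, 3.1, -1.0]
width: 0.0116
gripper_force: 55.1
```

shift_gripper(moves=[[[0, 0.0005, 0.0003, 0.0005, 0], [0, 0.0005, 0.0003, 0.001, 0], [0, 0.0005, 0.0003, 0.001, 0]]], grip_force=55)

```text
t: 8.82
eef_pos: [0.457, -0.0685, 0.1465]
ee_rot: [-3.141, 0.001, -3.021]
force: [-6.4, 1.7, 6.9]
width: 0.0116
gripper_force: 55.0
```

The door is seated: the vertical force changed from -5 N to +7 N at the expected height. Now I'll release, lift clear, and go round to the door's outside face with the fingers closed.

shift_gripper(moves=[[[0.03, 0, 0, -0.001, 0], [0.03, 0, 0, -0.001, 0], [0.03, 0, 0, -0.001, 0], [0.03, 0, 0, -0.001, 0], [0.03, 0, 0, -0.02, 0], [0.03, 0, 0, -0.05, 0], [0.03, 0, 0, -0.075, 0], [0.0, 0.015, -0.02, -0.075, 0], [0.0, 0.031, -0.0385, -0.075, 0], [0.0, 0.031, -0.0385, -0.075, 0]]], grip_force=20)

```text
t: 9.65
eef_pos: [0.4289, -0.1119, 0.221]
ee_rot: [3.142, 0.001, -3.023]
force: [-0.3, -0.6, -1.0]
width: 0.0155
gripper_force: 0.0
```

```bash
python3 - <<'E'
from h import *
im=arm.grab_frame("top")[:,:,::-1];cv2.imwrite("pics/t5.png",im)
im2=arm.grab_frame("side")[:,:,::-1];cv2.imwrite("pics/s5.png",im2)
a=cv2.resize(im[140:240,285:385],None,fx=4,fy=4,interpolation=cv2.INTER_CUBIC)
b=cv2.resize(im2[150:250,270:370],None,fx=4,fy=4,interpolation=cv2.INTER_CUBIC)
cv2.imwrite("pics/m5.png",np.hstack([a,b]))
E
```

```text
(no output)
```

View pics/m5.png

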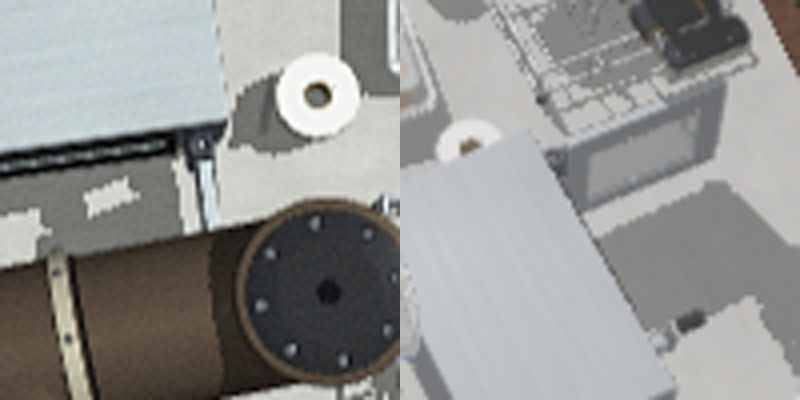

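The door now hangs freely on the pins, at right angles to the front. Now I'll work out the arc for pushing it shut.

shift_gripper(moves=[[[0.0, 0, 0, 0.04, 0], [0.0, 0, 0, 0.07, 0], [0.0, 0, 0, 0.07, 0], [0.0, 0, 0, 0.07, 0]]], grip_force=20)

```text
t: 10.08
eef_pos: [0.4301, -0.1101, 0.15]
ee_rot: [-3.141, -0.004, -3.021]
force: [0.6, 0.2, 0.3]
width: 0.0005
gripper_force: 0.0
```

```bash
python3 - <<'E'
from h import *
from scipy.spatial.transform import Rotation as Ro
np.set_printoptions(precision=4,suppress=True)
s=arm.get_state();R=Ro.from_euler("xyz",s["ee_rot"]).as_matrix();H=np.array([.555,-.0565,0])
for th in list(range(90,-1,-6)):
    A=rotz(CY+np.radians(th));u=A@[0,1,0];n=A@[-1,0,0]
    tn=R.T@n;h=.021*abs(tn[1])+.010*abs(tn[0])
    d=R.T@(H+.13*u+(.006+h)*n-s["eef_pos"]*[1,1,0]);print(th,d[:2].round(3))
E
```

```text
90 [-0.001  0.009]
84 [0.002 0.022]
78 [0.003 0.035]
72 [0.002 0.049]
66 [0.001 0.062]
60 [-0.003  0.076]
54 [-0.007  0.089]
48 [-0.014  0.102]
42 [-0.022  0.115]
36 [-0.031  0.126]
30 [-0.042  0.137]
24 [-0.054  0.146]
18 [-0.067  0.154]
12 [-0.082  0.16 ]
6 [-0.097  0.165]
0 [-0.112  0.168]
```

shift_gripper(moves=[[[0, 0, 0.005, 0, 0], [0, 0, 0.012, 0, 0], [0, 0.002, 0.022, 0, 0], [0, 0.003, 0.035, 0, 0], [0, 0.002, 0.049, 0, 0], [0, 0.001, 0.062, 0, 0], [0, -0.003, 0.076, 0, 0], [0, -0.007, 0.089, 0, 0], [0, -0.014, 0.102, 0, 0], [0, -0.022, 0.115, 0, 0], [0, -0.031, 0.126, 0, 0], [0, -0.042, 0.137, 0, 0], [0, -0.054, 0.146, 0, 0], [0, -0.067, 0.154, 0, 0], [0, -0.067, 0.154, 0, 0]]], grip_force=20)

```text
t: 11.33
eef_pos: [0.4817, 0.0532, 0.151]
ee_rot: [3.141, 0.002, -3.021]
force: [0.6, 0.9, -0.6]
width: 0.0006
gripper_force: 0.0
```

```bash
python3 - <<'E'
from h import *
im=arm.grab_frame("top")[:,:,::-1];cv2.imwrite("pics/t6.png",im)
im2=arm.grab_frame("side")[:,:,::-1];cv2.imwrite("pics/s6.png",im2)
a=cv2.resize(im[140:240,245:345],None,fx=4,fy=4,interpolation=cv2.INTER_CUBIC)
b=cv2.resize(im2[150:250,280:380],None,fx=4,fy=4,interpolation=cv2.INTER_CUBIC)
cv2.imwrite("pics/m6.png",np.hstack([a,b]))
E
```

```text
(no output)
```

View pics/m6.png

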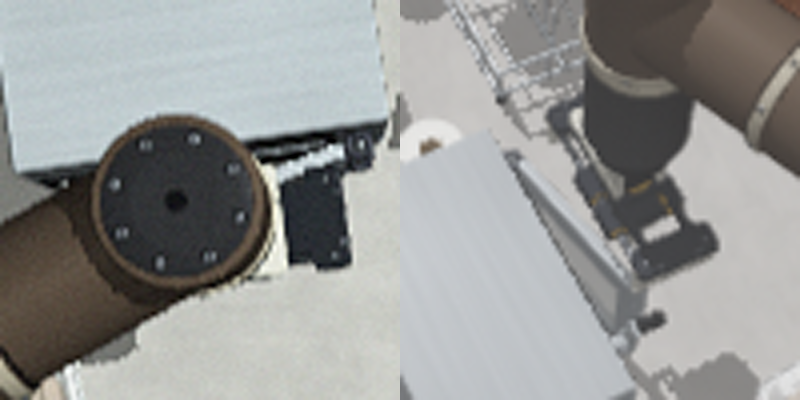

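The door is about 18° from shut with the fingers on its outside face. The latch grip at side (650,320) is up and clear. I'll close the rest slowly.

shift_gripper(moves=[[[0, -0.006, 0.003, 0, 0], [0, -0.012, 0.005, 0, 0], [0, -0.018, 0.007, 0, 0], [0, -0.024, 0.009, 0, 0], [0, -0.03, 0.011, 0, 0], [0, -0.035, 0.012, 0, 0], [0, -0.039, 0.013, 0, 0], [0, -0.042, 0.014, 0, 0], [0, -0.044, 0.014, 0, 0], [0, -0.044, 0.014, 0, 0]]], grip_force=20)

```text
t: 12.27
eef_pos: [0.5209, 0.07, 0.1505]
ee_rot: [-3.142, -0.0, -3.022]
force: [-0.4, -0.4, -0.6]
width: 0.0006
gripper_force: 0.1
```

shift_gripper(moves=[[[0, -0.001, 0, 0, 0], [0, -0.002, 0, 0, 0], [0, -0.002, 0, 0, 0]]], grip_force=20)

```text
t: 12.52
eef_pos: [0.5218, 0.07, 0.1504]
ee_rot: [3.142, -0.001, -3.022]
force: [-4.1, 0.5, 1.5]
width: 0.0001
gripper_force: 1.7
```

```bash
python3 - <<'E'
from h import *
s=arm.get_state();print(fromcab(s["eef_pos"]),s["force"])
E
```

```text
[-119.24302298    4.74240771  150.41480688] [-4.06440463  0.53271676  1.51417792]
```

shift_gripper(moves=[[[0, -0.001, 0, 0, 0], [0, -0.0015, 0, 0, 0], [0, -0.0015, 0, 0, 0]]], grip_force=20)

```text
t: 12.77
eef_pos: [0.5219, 0.07, 0.1504]
ee_rot: [-3.142, -0.004, -3.022]
force: [-10.8, 3.2, 6.5]
width: 0.0007
gripper_force: 5.1
```

```bash
python3 - <<'E'
from h import *
s=arm.get_state();print(fromcab(s["eef_pos"]),s["force"])
# latch grip target: straddle grip axis x=-138, y=94, TCP z
a=1.83
for z in (.24,.160): shift(cab([-139,83-42*np.cos(a),0])*[1,1,0]+[0,0,z],CY-np.pi)
E
```

```text
[-119.15423837    4.70210167  150.36980248] [-10.79775168   3.20842517   6.49477999]
shift [ 0.0216  0.0887 -0.0896] turn -0.0165 yaw now [-3.1415 -0.0037 -3.022 ]
shift [ 0.0213  0.0887 -0.0096] turn -0.0165 yaw now [-3.1415 -0.0037 -3.022 ]
```

The door is firmly shut: -11 N against the gasket, with the finger face at cabinet x≈-109. I'll back off, rise, and go over the latch grip.

The manual's scale: turns go in shares of 2 pi rad. Converting my numbers, -0.0165 rad / 6.2832 = -0.0026.

shift_gripper(moves=[[[0, 0.02, 0, 0, 0], [0.01, 0.035, 0, -0.02, 0], [0.05, 0.035, 0, -0.06, 0], [0.05, 0.035, 0.04, -0.09, 0], [0.05, 0.0216, 0.075, -0.09, -0.0026], [0.05, 0.0216, 0.0887, -0.09, -0.0026], [0.05, 0.0216, 0.0887, -0.09, -0.0026], [0.05, 0.0216, 0.0887, -0.06, -0.0026], [0.05, 0.0216, 0.0887, -0.03, -0.0026], [0.05, 0.0216, 0.0887, -0.012, -0.0026], [0.05, 0.0216, 0.0887, -0.012, -0.0026]]], grip_force=12)

```text
t: 13.68
eef_pos: [0.4898, 0.1542, 0.1588]
ee_rot: [-3.139, -0.006, -3.006]
force: [-1.0, -0.6, 0.1]
width: 0.05
gripper_force: 0.0
```

shift_gripper(moves=[[[0, 0, 0, 0, 0], [0, 0, 0, 0, 0], [0, 0, 0, 0, 0], [0, 0, 0, 0, 0], [0, 0, 0, 0, 0], [0, 0, 0, 0, 0]]], grip_force=10)

```text
t: 14.18
eef_pos: [0.4923, 0.1559, 0.1633]
ee_rot: [3.141, 0.001, -3.005]
force: [1.1, -2.3, 0.9]
width: 0.0157
gripper_force: 0.8
```

```bash
python3 - <<'E'
from h import *
s=arm.get_state();print(fromcab(s["eef_pos"]),s["force"],s["width"])
E
```

```text
[-136.85004769   93.88241539  163.27624114] [ 1.0711699  -2.34505622  0.91500271] 0.015663638008211096
```

The latch grip is pinched (15.7 mm opening). Now I'll follow the arc down.

shift_gripper(moves=[[[0, 0, 0, 0, 0], [0, 0, -0.005, -0.001, 0], [0, 0, -0.01, -0.0015, 0], [0, 0, -0.018, -0.001, 0], [0, 0, -0.026, 0.0014, 0], [0, 0, -0.034, 0.005, 0], [0, 0, -0.04, 0.0104, 0], [0, 0, -0.0457, 0.0168, 0], [0, 0, -0.0497, 0.024, 0], [0, 0, -0.0522, 0.032, 0], [0, 0, -0.0528, 0.0363, 0], [0, 0, -0.053, 0.0405, 0], [0, 0, -0.053, 0.0405, 0]]], grip_force=20)

```text
t: 15.27
eef_pos: [0.4998, 0.1046, 0.1225]
ee_rot: [3.14, 0.002, -3.005]
force: [-2.6, 6.2, 3.7]
width: 0.0145
gripper_force: 20.0
```

```bash
python3 - <<'E'
from h import *
s=arm.get_state();print(fromcab(s["eef_pos"]),s["force"],s["width"])
E
```

```text
[-136.39148413   41.97749273  122.49709745] [-2.60212838  6.22691163  3.72943177] 0.014511717379058191
```

shift_gripper(moves=[[[0, 0, 0, 0.001, 0], [0, 0, 0, 0.002, 0], [0, 0, 0, 0.002, 0]]], grip_force=20)

```text
t: 15.52
eef_pos: [0.4999, 0.1046, 0.122]
ee_rot: [3.14, 0.002, -3.004]
force: [-7.1, 5.7, 15.5]
width: 0.0144
gripper_force: 20.0
```

shift_gripper(moves=[[[0.04, 0, 0, -0.001, 0], [0.04, 0, 0, -0.001, 0], [0.04, 0, 0, -0.001, 0], [0.04, 0, 0, -0.001, 0], [0.04, 0, 0, -0.03, 0], [0.04, 0, 0, -0.06, 0], [0.04, 0, 0, -0.09, 0], [0.04, 0.04, 0.04, -0.13, 0], [0.04, 0.04, 0.08, -0.13, 0], [0.04, 0.04, 0.12, -0.13, 0], [0.04, 0.02, 0.16, -0.13, 0], [0.04, 0, 0.2, -0.13, 0], [0.04, -0.02, 0.24, -0.13, 0], [0.04, -0.04, 0.28, -0.13, 0], [0.04, -0.04, 0.28, -0.13, 0], [0.04, -0.04, 0.28, -0.13, 0]]])

```text
t: 16.85
eef_pos: [0.5017, 0.3902, 0.2477]
ee_rot: [-3.14, -0.001, -3.003]
force: [-0.1, -0.4, 0.0]
width: 0.04
gripper_force: 0.0
```

```bash
python3 - <<'E'
from h import *
np.set_printoptions(precision=1,suppress=True,linewidth=220)
ims={}
for n in("top","side"):
    im=arm.grab_frame(n)[:,:,::-1];cv2.imwrite(f"pics/{n}7.png",im);g=cv2.cvtColor(im,cv2.COLOR_BGR2GRAY)
    print(n,"grip ends",proj(n,[cab([-120,41,130]),cab([-148,41,130])]),"pin",proj(n,[cab([-103,-125,165])]),"edge",proj(n,[cab([-103,63,175]),cab([-109,63,175])]))
    c=proj(n,[cab([-136,41,130])])[0].round().astype(int);print(c);print(g[c[1]-13:c[1]+9,c[0]-11:c[0]+11])
E
```

```text
top grip ends [[285.4 188.5]
 [286.6 197. ]] pin [[335.  175.1]] edge [[276.4 183.2]
 [276.7 185. ]]
[286 193]
[[ 43  74  98  22  17  16  11   9  10   1  30  47  48 109 162 144 149 156 158 159 184 211]
 [ 40  75 111  34  30  48 100 164 142 149 154 153 150 176 207 193 196 198 194 195 196 197]
 [ 43 140 169 153 151 154 173 206 193 193 198 190 193 189 192 195 197 202 200 196 196 165]
 [ 40 151 202 197 192 194 193 192 191 196 202 198 194 195 188 156 141 146 138 133 134  89]
 [ 36  98 201 198 202 197 203 189 154 144 144 140 129 136 125  75  63  54  49  58  57  67]
 [ 50  59 153 149 136 134 146 130  83  63  43  38  51  61  65  71  72  74  84  93  90  93]
 [ 67  41  63  66  36  41  40  46  44  49  77  58  55  91  93 102 101 105 108 104  91  82]
 [ 56  34  53 102  64  41  40  33  56  91 145 128  65  88  77  82  89  93  95  96  85  92]
[... 2690 characters left out ...]
7 109  71  69  79 118 131 180 188 192 193 193 192 191 191 190]
 [186 186 173 130 188 188 187 159  95 117 122 184 185 193 193 193 194 194 193 191 190 190]
 [187 188 182 116 165 192 171 155 168 140 146 193 194 193 193 193 192 193 194 193 192 190]
 [188 187 183 157 128 143 129 136 191 134 158 193 193 192 193 192 193 193 194 193 192 191]
 [189 187 187 181 123 114 111 118 167 179 172 192 191 191 191 192 193 193 193 193 192 191]
 [189 188 186 186 168 105 119 143 139 199 184 191 190 190 190 191 192 192 192 193 192 190]
 [190 189 187 187 183 126 126 164 120 167 192 172 190 190 190 191 191 192 192 192 190 190]
 [189 189 188 186 186 171 117 143 114 133 189 186 190 190 190 190 191 191 191 191 190 190]]
```

The final frames show the latch grip at top (286,193) and side (335,224), exactly where a level latch should be. The door rail lies along the front, and the arm is clear with zero force. Handing in.

```bash
python3 -c "
from station import arm
print(arm.job_done())"
```

```text
the job is handed in; nothing more can be done
None
```

The door is hung on both pins, swung shut gently and latched level, with the arm clear, and the job was handed in at about 17 s; no verdict was shown.

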